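# Roll a sample cylinder into its V-cradle and up to the stop

## Task

With your fingertips, roll the steel sample cylinder along the bench by its side, up the ramp and into the groove of the grey plastic V-cradle, then push it lengthways along the groove until its end plug is home against the metal stop plate. Only push it: do not grip, lift or tip it, and leave the bottle, beaker and spanner where they stand.

Things in the scene. Friction and masses are not known exactly. Their poses are not given: they have to be found in the camera images.
- cylinder: Polished steel gas sample cylinder lying loose on the bench left or right of the cradle, 13-20 cm from its groove, up to 0.18 rad off parallel. 0.35-0.6 kg, slippery (friction about 0.35). Body 50.8 mm diameter, straight part 100 mm long, rounded shoulders, a 23 mm brass hex plug in each end (ends alike), 160 mm over the plugs. Origin on its axis at mid-length, 25.4 mm above the bench; x along its axis, y and z turn as it rolls.
- cradle: Light grey plastic V-cradle screwed to the bench, 165 mm along its x (-85 to +80), 126 along y, 10.2 high. V-groove along x: 30 degree flanks, bottom 1.5 mm above the bench, lips 10.2 mm high at y = +-15 to +-17 mm; outside each lip a 12 degree ramp down to the bench at y = +-63 mm. Open at -x. Origin on the bench under the groove, 80 mm from the stop plate's face; z up.
- cradle_home (a point): Where the middle of the cylinder's axis lies when it is seated in the groove and home against the stop: in the cradle's frame x = 0, y = 0, 30.8 mm above the bench. The cylinder starts 30 to 50 mm short of this along the groove (towards -x); lying skew it rolls at right angles to its own axis, so it drifts a little that way. Axes as the cradle's.
- cradle_stop (a point): Upright aluminium stop plate across the cradle's far (+x) end, away from the robot, 60 mm wide, 48 mm high, 6 mm thick. The point is on its face at the height of a seated cylinder's axis: in the cradle's frame x = 80 mm, y = 0, z = 30.8 mm. Axes as the cradle's.
- bottle: Amber reagent bottle standing on the side of the cradle opposite to the cylinder, 64 mm in diameter, 145 mm high; origin under its middle.
- beaker: Glass beaker standing beyond the cradle, 50 mm in diameter, 70 mm high; origin under its middle.
- spanner: Steel spanner lying flat beyond the cradle, 140 mm long along its x; origin under its middle.
Mind the look-alikes: they are no part of the job. There is more than one size of the cylinder; the job needs the smallest.

How it is judged:
On the way:
1. the cylinder is rolled along by its side: it has turned over by more than a quarter turn about its axis (angle between cylinder's own z axis and vertical above 1.65 rad), for 0.05 s.
At the end, for the whole second after the job is handed in: The cylinder rests down in the V-groove (within 4 mm of its middle and 0.06 rad of its direction, at seated height) with its end plug within 4 mm of the stop plate; the bottle, beaker and spanner are within 20 mm of where they stood (y of cylinder in the frame of cradle between -0.004 and 0.004 m and z of cylinder in the frame of cradle between 0.027 and 0.034 m and x of cylinder in the frame of cradle between -0.004 and 0.003 m and angle between the x axis of cylinder and the x axis of cradle, either way round below 0.06 rad and linear speed of cylinder below 0.02 m/s and distance of each of bottle, beaker, spanner from where it was at the start of the episode below 0.02 m); the robot touches nothing.
It fails at once if the cylinder is lifted or carried instead of rolled (more than about 9 mm off the bench, or more than about 14 mm above the cradle's lips) (height (world z) of cylinder above 0.05 m or (height (world z) of cylinder above 0.034 m and (y of cylinder in the frame of cradle above 0.085 m or y of cylinder in the frame of cradle below -0.085 m))).
It fails at once if the cylinder is tipped up on end (its axis more than about 0.3 rad off level) (angle between cylinder's own x axis and vertical below 1.27 rad or angle between cylinder's own x axis and vertical above 1.87 rad).
It fails at once if the bottle, beaker or spanner is knocked away or over (distance of any of bottle, beaker, spanner from where it was at the start of the episode above 0.03 m or angle between any of bottle, beaker's own z axis and vertical above 0.4 rad).
It also fails if it takes over 66 s, if anything falls off the work surface, if the arm or the gripper's body presses on something with over 40 N, if the wrist force passes 120 N, or if a joint passes its speed limit or range.

## Robot

A 6-joint arm with a two-finger parallel gripper is mounted at the origin on the work surface. World frame = base frame: x ahead of the robot, y to its left, z up, the work surface at z = 0. Lengths are in m, angles in rad, forces in N, time in s.
With the tool pointing down it reaches from about 0.25 to 0.8 m from the base axis. Payload 8.5 kg.
Tool frame: the origin (TCP) lies midway between the tips of the shut fingers; the grasp point (between the pads) lies 19 mm behind it (env.pinch_z is the distance from the TCP to the grasp point, in m); x points along the fingers, y is the direction in which the jaws open and shut, and the axes are right-handed (so a half turn about x gives the same grasp; the last joint's range is limited). The gripper opens to 85 mm and grips with 20 to 120 N. Pads are 22 mm wide; open, the fingers measure 114 mm over their backs; the gripper's body (76 mm by 85 mm) begins 54 mm behind the grasp point. The pads swing forward as they close: fully open they stand 13 mm farther back than shut.
Start: joints at [-1.289, 0.238, -0.013, 1.319, 0, 1.571], TCP at [0.146, -0.504, 0.203] pointing down, gripper open.
Joint ranges: [-2.66, 2.66], [-1.03, 1.9], [-1.14, 1.46], [-1.82, 2.27], [-1.45, 1.34], [-3.14, 3.14]. Speed limits (rad/s): [2.22, 2.22, 2.79, 3.14, 3.14, 3.14].

## Interface

Orientations are given as a rotation vector (axis times angle).
In Python, from cell import env, vision, spotter gives the robot as it stands.
- The arm moves only by the tool carry_out, never from a script. Its argument "rows" is one flat list of numbers, 7 for each row, row after row: the turn, a rotation vector about the tool's x, y, z as a fraction of full scale, then the shift along the tool's x, y, z as a fraction of full scale, then the opening, from -1 (shut) to 1 (fully open), so that 0 is half open. A call has 1 to 20 rows; each row is the pose to reach, as a shift and turn from the pose commanded when the call began, along the tool's axes at that moment; what a row does not reach only later rows make up. Full scale, the value 1, is 0.15 m for a shift and 90 degrees for a turn. A row lasts 1/12 s, in which the tool goes at most 41.7 mm and 7.16 degrees, less where a joint would pass 70% of its speed; a pose out of reach is approached as far as the arm can. A call with a number of a shift or a turn outside -1 to 1 is refused whole. A call with a gripper value outside its range is refused whole. The fingers move at their own pace and stop on an object; the grip force is fixed at half the most. Time passes only in rows, so rows that repeat a pose let the fingers close. It gives the time, the measured TCP pose, the force and the opening at its end, in the units of the state.
- env.read_state(): the state, without advancing time (a new reading comes with each control period).
- vision.read_camera(name): name is "scene" or "top" or "wrist"; returns a dict with "img" (480x640x3 uint8, blue, green, red), "intrinsics" (3x3 intrinsics, pixels), "dist_coeffs" ([k1, k2, p1, p2, k3] as OpenCV has them; the pictures are not rectified), "T" (4x4, takes a point from camera to world coordinates); the wrist camera has in their place "mount" (4x4, takes a point from camera to tool coordinates, whose origin is the TCP and whose axes are the tool frame's). Camera axes: x right, y down, z forward; pixel columns grow to the right and rows downward; lengths in m; the calibration is good to about 2 mm. A picture is of the moment at which its call begins: read the wrist's pose just before it. There is no depth.
- env.sign_off(): hands the job in, once; it reports no verdict.
Trained networks look in a picture, given as the dict that the camera call returned (one of the last four; its "shot" number tells which), for a name from the list of things; names that differ only in an ending like _2 or _b are one class to them, and where a whole thing is asked for, a point or a joint stands for the part that bears it (a point fixed in the world has none). Each returns a list of dicts, best first, with "confidence" (0 to 1); they miss things now and then, are a little off and sometimes report something else, mostly with a low value. They report only what shows in the picture. A call takes as long as a camera call. They do not tell look-alikes from the thing itself.
- spotter.boxes_of(picture, label): "box" ([centre column, centre row, width, height] as shares, 0 to 1, of the picture: columns of its width, rows of its height, round what is visible of it).
- spotter.spot_point(picture, label): "at" ([row, column] as shares, 0 to 1, of the picture: columns of its width, rows of its height: a listed point, or the origin of a listed thing).
The state is a dict: "t": time; "joint_positions": joint angles; "qd": joint speeds; "joint_torque": joint torques, N m; "ee_pos": TCP position; "eef_rot": TCP orientation; "contact_force": force on the tool from outside, world axes, zero at the start; "moment": the same for the moment, N m; "gripper_width": opening from 0.0 (shut) to 1.0 (fully open).
Only numpy, scipy, OpenCV 4.12 (cv2) and the standard library are available. Lean on these libraries where they do the work, as an engineer would, in place of code of your own. Each camera call takes 0.05 s, during which the arm holds its last target.

## Working session

There is one attempt and no reset: what is moved stays moved. The work goes in short steps, Python scripts to look and compute and a tool call to move; the robot and the scene stay as the last step left them, time stands still between calls to the robot, and variables do not carry over. Pictures are saved under pics/ and viewed, and the job is handed in when it is done.

Besides the shell and the picture viewer there is one more tool, called by a JSON object that holds its "op" and its "data", one argument or row to a line. carry_out: Moves the arm, as the interface text tells. Its arguments: {"type":"object","properties":{"rows":{"type":"array"}},"required":["rows"]}

```bash
ls; mkdir -p pics; python3 - <<'E'
from cell import env, vision, spotter
import cv2
s=env.read_state(); print(s)
for n in ["scene","top"]:
    p=vision.read_camera(n); cv2.imwrite(f"pics/{n}0.png",p["img"])
    print(n,p["intrinsics"],p["dist_coeffs"],p["T"])
    for l in ["cylinder","cradle","cradle_home","cradle_stop","bottle","beaker","spanner"]:
        try: print(l,[(b["box"],b["confidence"]) for b in spotter.boxes_of(p,l)])
        except Exception as e: print(l,e)
        try: print(l,[(b["at"],b["confidence"]) for b in spotter.spot_point(p,l)])
        except Exception as e: print(l,e)
E
```

```text
pics
{'t': 0.0, 'joint_positions': array([-1.28897194e+00,  2.38778299e-01, -1.42394271e-02,  1.31920524e+00,
       -1.42531203e-06,  1.57081739e+00]), 'qd': array([ 0.00050026, -0.00077846, -0.00166282,  0.00017867, -0.00023122,
       -0.00020311]), 'joint_torque': array([-3.23770553e-05, -5.38782084e+01,  3.46439517e+01,  1.82950753e-02,
       -9.80927280e-05,  5.36378110e-06]), 'ee_pos': array([ 0.14588096, -0.50385506,  0.20208473]), 'eef_rot': array([ 2.07077735,  0.29522933, -2.07119944]), 'contact_force': array([-0.11095011, -0.09665608,  0.37380819]), 'moment': array([-0.05058729,  0.01731701,  0.02686785]), 'gripper_width': 1.0006405672569587}
scene [[457.5176483   0.        321.0283591]
 [  0.        457.5176483 243.7010433]
 [  0.          0.          1.       ]] [-0.07043844  0.          0.          0.          0.        ] [[-0.60103748  0.46291626 -0.65150785  1.20770181]
 [ 0.79918761  0.34067908 -0.49521402  0.58363877]
 [-0.00728753 -0.81831919 -0.57471783  0.63615672]
 [ 0.          0.          0.          1.        ]]
cylinder [([0.7242, 0.6047, 0.0963, 0.1715], 
[... 1330 characters left out ...]
0.6212, 0.2364], 0.73), ([0.804, 0.418], 0.7), ([0.4758, 0.3884], 0.67), ([0.4669, 0.5486], 0.58)]
cradle [([0.5448, 0.4691, 0.1222, 0.211], 0.69)]
cradle [([0.4738, 0.545], 0.6)]
cradle_home [([0.5448, 0.4668, 0.1261, 0.2135], 0.76), ([0.4455, 0.3144, 0.1066, 0.0504], 0.27), ([0.6686, 0.5413, 0.0734, 0.0867], 0.2)]
cradle_home [([0.4669, 0.5442], 0.57)]
cradle_stop [([0.5463, 0.4658, 0.125, 0.2171], 0.97)]
cradle_stop [([0.379, 0.5613], 0.55)]
bottle [([0.6674, 0.5391, 0.0664, 0.0935], 0.87)]
bottle [([0.549, 0.6556], 0.82)]
beaker [([0.6475, 0.2955, 0.0519, 0.0819], 0.94)]
beaker [([0.3052, 0.6383], 0.73)]
spanner [([0.4464, 0.3134, 0.1169, 0.051], 0.79)]
spanner [([0.3073, 0.4491], 0.72)]
```

View pics/top0.png

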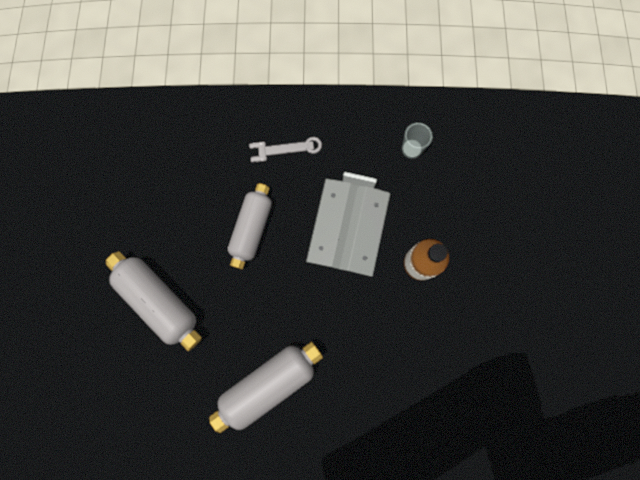

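View pics/scene0.png

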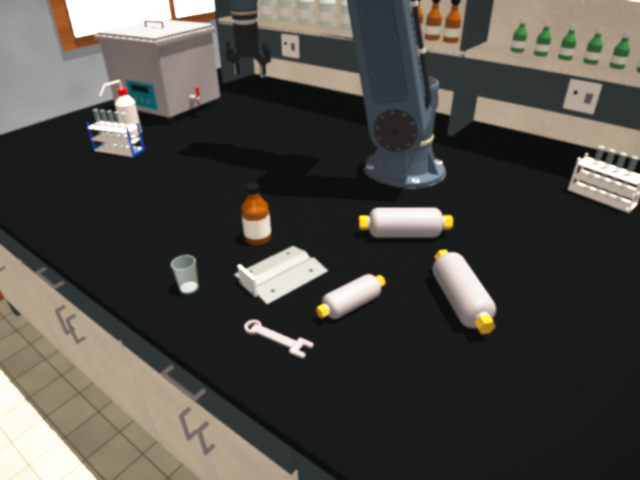

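Top view: the smallest cylinder is at about (250,226). The look-alikes are the two larger ones at (153,300) and (267,388). The cradle is at (348,228) with its stop at (360,180), the bottle at (428,260), the beaker at (416,142) and the spanner at (286,150). I'll check the choice in a close crop.

```bash
cat > h.py <<'E'
import numpy as np, cv2
from cell import env, vision, spotter
def ray(p,uv):
    n=cv2.undistortPoints(np.array([[uv]],float),p["intrinsics"],p["dist_coeffs"])[0,0]
    T=p["T"]; return T[:3,3],T[:3,:3]@np.array([n[0],n[1],1])
def atz(p,uv,z):
    o,d=ray(p,uv); return o+d*(z-o[2])/d[2]
def proj(p,X):
    T=np.linalg.inv(p["T"]); r=cv2.Rodrigues(T[:3,:3])[0]
    return cv2.projectPoints(np.array(X,float).reshape(-1,1,3),r,T[:3,3],p["intrinsics"],p["dist_coeffs"])[0][:,0]
E
python3 - <<'E'
from h import *
p=vision.read_camera("top"); im=p["img"]
c=cv2.resize(im[170:290,220:400],None,fx=4,fy=4,interpolation=cv2.INTER_CUBIC); cv2.imwrite("pics/crop1.png",c)
hsv=cv2.cvtColor(im,cv2.COLOR_BGR2HSV)
# brass
m=((hsv[...,0]>15)&(hsv[...,0]<35)&(hsv[...,1]>100)&(hsv[...,2]>100)).astype(np.uint8)
n,l,st,ce=cv2.connectedComponentsWithStats(m)
for i in range(1,n):
    if st[i,4]>30: print(st[i],ce[i],atz(p,ce[i],0.0254).round(4))
for l,uvs in dict(bot=(.6556*640,.549*480),bea=(.6383*640,.3052*480),spa=(.4491*640,.3073*480),cr=(.545*640,.4738*480)).items(): print(l,atz(p,uvs,0))
print("stop",atz(p,(.5613*640,.379*480),0.0308),"home",atz(p,(.5442*640,.4669*480),.0308))
E
```

```text
[255 183  14  12  96] [262.04166667 187.70833333] [0.6965 0.1957 0.0254]
[106 252  19  19 185] [113.52972973 259.34054054] [0.5584 0.4734 0.0254]
[230 258  15  11 103] [236.75728155 263.33009709] [0.5529 0.2386 0.0254]
[181 331  20  20 217] [190.21658986 340.21658986] [0.4116 0.3198 0.0254]
[303 342  19  22 225] [312.45777778 352.44      ] [0.393  0.0978 0.0254]
[209 411  20  22 220] [216.82272727 422.74090909] [0.2659 0.2673 0.0254]
bot [ 0.55816943 -0.10243523  0.        ]
bea [ 0.79001684 -0.08657293  0.        ]
spa [0.78577045 0.15154384 0.        ]
cr [0.62649361 0.0314862  0.        ]
stop [0.70713745 0.01350057 0.0308    ] home [0.62646894 0.03410465 0.0308    ]
```

View pics/crop1.png

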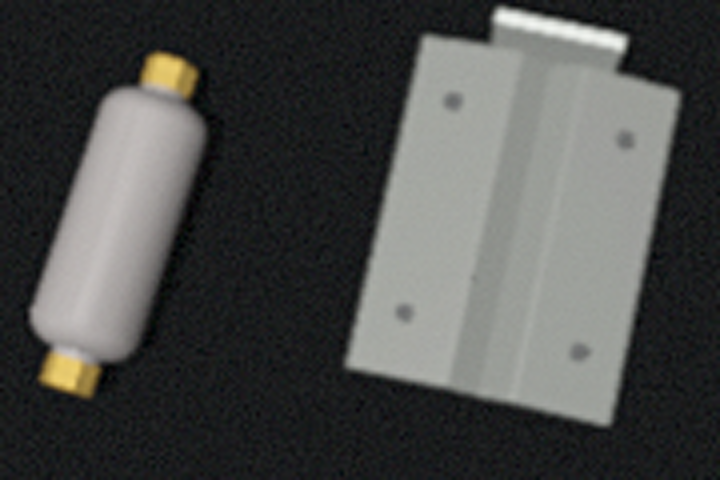

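The crop shows the chosen cylinder. Its plug centres are 150 mm apart, which fits the 160 mm size. Next I fit the cradle from its four corners, which lie at bench height.

```bash
python3 - <<'E'
from h import *
from scipy.optimize import least_squares
p=vision.read_camera("top")
c=np.array([(325.25,178.75),(390.25,193.25),(373,276.25),(306.5,261.75)])-[0.4,0.4]
obj=np.array([(.08,.063),(.08,-.063),(-.085,-.063),(-.085,.063)])
f=lambda q:(proj(p,[[q[0]+np.cos(q[2])*a-np.sin(q[2])*b,q[1]+np.sin(q[2])*a+np.cos(q[2])*b,0] for a,b in obj])-c).ravel()
r=least_squares(f,[.627,.032,-.25]); q=r.x; print("cradle",q,f(q).round(1))
R=np.array([[np.cos(q[2]),-np.sin(q[2])],[np.sin(q[2]),np.cos(q[2])]])
inC=lambda w:R.T@(np.array(w[:2])-q[:2])
print("obs: bot",inC((.558,-.102)),"bea",inC((.79,-.087)),"spa",inC((.786,.1515)))
# second view
s=vision.read_camera("scene"); im=s["img"]; hsv=cv2.cvtColor(im,cv2.COLOR_BGR2HSV)
m=((hsv[...,0]>15)&(hsv[...,0]<35)&(hsv[...,1]>100)&(hsv[...,2]>100)).astype(np.uint8)
n,l,st,ce=cv2.connectedComponentsWithStats(m)
for i in range(1,n):
    if st[i,4]>30 and 300<ce[i][0]<400: print("scene plug",ce[i],atz(s,ce[i],.0254), "cradle frame",inC(atz(s,ce[i],.0254)))
for w in [(.6965,.1957),(.5529,.2386)]: print("top plug in cradle",inC(w))
for z in [(0.08,.063),(.08,-.063),(-.085,-.063),(-.085,.063)]: 
    w=R@z+q[:2]; print(z,w,proj(s,[*w,0]))
print("home proj scene",proj(s,[*q[:2],0]))
c=cv2.resize(im[200:340,220:400],None,fx=4,fy=4,interpolation=cv2.INTER_CUBIC); cv2.imwrite("pics/crop2.png",c)
st=env.read_state()
print(cv2.Rodrigues(st["eef_rot"])[0].round(3),st["ee_pos"])
E
```

```text
cradle [ 0.63074678  0.03161128 -0.21158745] [ 0.7  0.5 -0.6 -0.3 -0.6 -0.1  0.5 -0. ]
obs: bot [-0.04306444 -0.1459093 ] bea [ 0.18061149 -0.08252098] spa [0.12661279 0.14982012]
scene plug [363.06569343 221.73722628] [0.37712533 0.08451034 0.0254    ] cradle frame [-0.25907482 -0.00154426]
scene plug [380.93506494 279.62337662] [0.54551044 0.2366653  0.0254    ] cradle frame [-0.12639932  0.18258039]
scene plug [321.98507463 310.62686567] [0.69337445 0.19356828 0.0254    ] cradle frame [0.02721804 0.17149773]
top plug in cradle [0.02982621 0.17423832]
top plug in cradle [-0.11958086  0.18602384]
(0.08, 0.063) [0.72219345 0.07640533] [[267.73518304 303.89046687]]
(0.08, -0.063) [ 0.69573191 -0.04678472] [[234.65475248 274.73963228]]
(-0.085, -0.063) [ 0.53441162 -0.0121327 ] [[293.22392589 246.17065129]]
(-0.085, 0.063) [0.56087316 0.11105734] [[328.07176497 270.64766045]]
home proj scene [[280.59489294 273.17425358]]
[[-0.     0.278 -0.961]
 [ 0.    -0.961 -0.278]
 [-1.    -0.     0.   ]] [ 0.14599213 -0.50425525  0.20266279]
```

View pics/crop2.png

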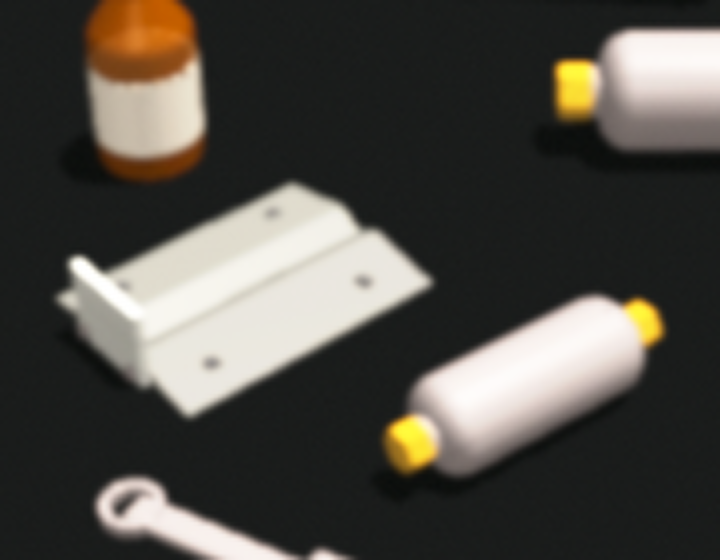

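The scene view agrees with the cradle fit to within about 0.5 px at the corners. In the cradle frame the cylinder's middle is at about (-47, +178) mm, skewed about -0.075 rad. My plan is to hold the fingers half open with the jaw axis parallel to the groove, and push from the outer side. I'll turn the tool now.

{"op": "carry_out", "data": {
  "rows": [-0.686,0,0,0,-0.82,-0.44,0,-0.686,0,0,0,-0.82,-0.44,0,-0.686,0,0,0,-0.82,-0.44,0,-0.686,0,0,0,-0.82,-0.44,0,-0.686,0,0,0,-0.82,-0.44,0,-0.686,0,0,0,-0.82,-0.44,0,-0.686,0,0,0,-0.82,-0.44,0,-0.686,0,0,0,-0.82,-0.44,0,-0.686,0,0,0,-0.82,-0.44,0,-0.686,0,0,0,-0.82,-0.44,0]
}}

```text
t: 2.48
ee_pos: [0.1752, -0.3677, 0.2028]
eef_rot: [1.361, 1.103, -1.361]
contact_force: [-0.1, 0.5, 0.7]
gripper_width: 0.498
```

```bash
cat >> h.py <<'E'
Q=[0.63075,0.03161,-0.2116]
RC=np.array([[np.cos(Q[2]),-np.sin(Q[2])],[np.sin(Q[2]),np.cos(Q[2])]])
inC=lambda w:RC.T@(np.array(w[:2])-Q[:2])
def show():
    s=env.read_state(); R=cv2.Rodrigues(s["eef_rot"])[0]
    ty=RC.T@R[:2,1]
    print("t",round(s["t"],2),"tcpC",inC(s["ee_pos"]).round(4),"z",s["ee_pos"][2].round(4),"yaw err",np.arctan2(ty[1],ty[0]).round(4),"down",R[2,0].round(4),"F",s["contact_force"].round(1),"w",round(s["gripper_width"],2),"q",s["joint_positions"].round(2))
def plugs(name,z):
    p=vision.read_camera(name); hsv=cv2.cvtColor(p["img"],cv2.COLOR_BGR2HSV)
    m=((hsv[...,0]>15)&(hsv[...,0]<35)&(hsv[...,1]>100)&(hsv[...,2]>100)).astype(np.uint8)
    n,l,st,ce=cv2.connectedComponentsWithStats(m)
    for i in range(1,n):
        c=inC(atz(p,ce[i],z))
        if st[i,4]>25 and -.25<c[0]<.1 and abs(c[1])<.22: print(name,"plug",st[i,4],c.round(4))
    return p
E
python3 -c "
from h import *
show()"
```

```text
t 2.48 tcpC [-0.3615 -0.4861] z 0.2028 yaw err 0.0038 down -1.0 F [-0.1  0.5  0.7] w 0.5 q [-1.13  0.04 -0.26  1.28  0.    0.65]
```

{"op": "carry_out", "data": {
  "rows": [0,0,0,0,0.42,-0.96,0,0,0,0,0,0.42,-0.96,0,0,0,0,0,0.42,-0.96,0,0,0,0,0,0.42,-0.96,0,0,0,0,0,0.42,-0.96,0]
}}

```text
t: 2.9
ee_pos: [0.2691, -0.2364, 0.2029]
eef_rot: [1.364, 1.103, -1.361]
contact_force: [0.4, -0.9, -0.5]
gripper_width: 0.499
```

{"op": "carry_out", "data": {
  "rows": [0,0,0,0,0.42,-0.96,0,0,0,0,0,0.42,-0.96,0,0,0,0,0,0.42,-0.96,0,0,0,0,0,0.42,-0.96,0,0,0,0,0,0.42,-0.96,0]
}}

```text
t: 3.32
ee_pos: [0.3616, -0.1093, 0.2028]
eef_rot: [1.364, 1.103, -1.36]
contact_force: [-0.2, -1.0, -0.2]
gripper_width: 0.493
```

{"op": "carry_out", "data": {
  "rows": [0,0,0,0,0.42,-0.96,0,0,0,0,0,0.42,-0.96,0,0,0,0,0,0.42,-0.96,0,0,0,0,0,0.42,-0.96,0,0,0,0,0,0.42,-0.96,0]
}}

```text
t: 3.73
ee_pos: [0.4537, 0.018, 0.2023]
eef_rot: [1.364, 1.102, -1.361]
contact_force: [-0.6, -0.7, -0.2]
gripper_width: 0.5
```

{"op": "carry_out", "data": {
  "rows": [0,0,0,0,0.42,-0.96,0,0,0,0,0,0.42,-0.96,0,0,0,0,0,0.42,-0.96,0,0,0,0,0,0.42,-0.96,0,0,0,0,0,0.42,-0.96,0]
}}

```text
t: 4.15
ee_pos: [0.5455, 0.1457, 0.2016]
eef_rot: [1.364, 1.102, -1.362]
contact_force: [-1.6, 0.4, 0.2]
gripper_width: 0.499
```

{"op": "carry_out", "data": {
  "rows": [0,0,0,0,0.42,-0.96,0,0,0,0,0,0.42,-0.96,0,0,0,0,0,0.42,-0.96,0,0,0,0,0,0.42,-0.96,0,0,0,0,0,0.42,-0.96,0,0,0,0,0,0.42,-0.96,0]
}}

```text
t: 4.65
ee_pos: [0.6349, 0.27, 0.201]
eef_rot: [1.362, 1.102, -1.366]
contact_force: [-0.5, -1.4, -0.9]
gripper_width: 0.499
```

```bash
python3 -c "
from h import *
show()
p=vision.read_camera('wrist'); cv2.imwrite('pics/w1.png',p['img'])
p=plugs('top',.0254); cv2.imwrite('pics/t1.png',p['img'])"
```

```text
t 4.65 tcpC [-0.0461  0.234 ] z 0.201 yaw err -0.0007 down -1.0 F [-0.5 -1.4 -0.9] w 0.5 q [ 0.4   0.54  0.45  1.48 -0.    2.19]
top plug 73 [0.029  0.1743]
top plug 106 [-0.1197  0.186 ]
top plug 185 [-0.2471  0.015 ]
```

View pics/w1.png

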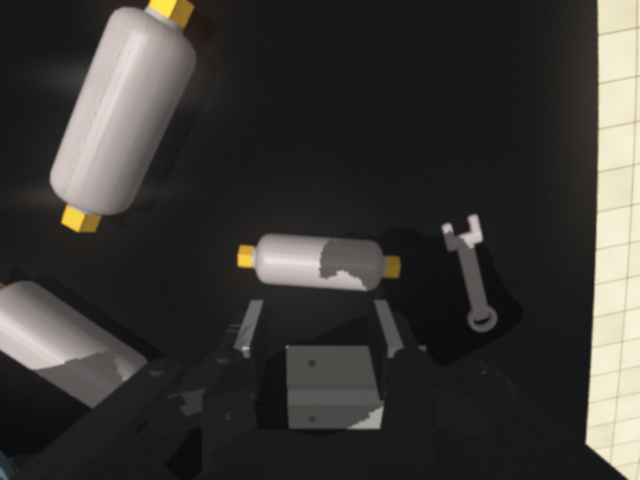

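View pics/t1.png

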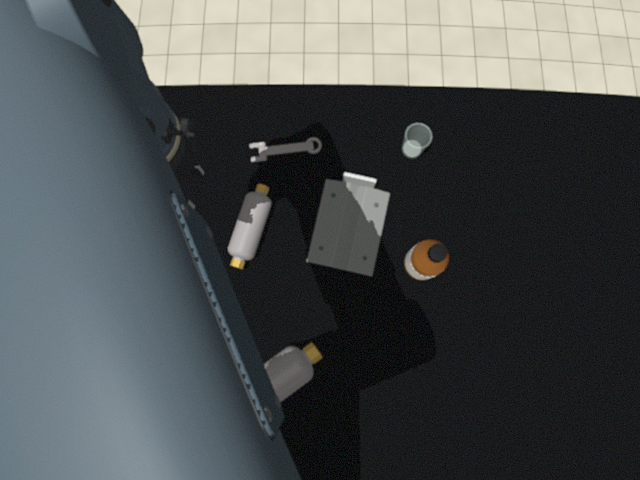

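The wrist view shows the small cylinder at (315,262) and the jaws at about (255,305) and (380,305). I'll check the cylinder's position from this camera before descending.

```bash
python3 - <<'E'
from h import *
s=env.read_state(); p=vision.read_camera("wrist")
T=np.eye(4);T[:3,:3]=cv2.Rodrigues(s["eef_rot"])[0];T[:3,3]=s["ee_pos"];p["T"]=T@p["mount"]
print("cam",p["T"][:3,3])
for uv in [(246,256.5),(392,266.5)]: print(inC(atz(p,uv,.0254)))
ty=lambda c:proj(p,[*(RC@c+Q[:2]),.0])
for c in [(.08,.063),(-.085,.063)]: print(ty(c))
E
```

```text
cam [0.6504443  0.34772273 0.37381245]
[-0.12136513  0.18227791]
[0.02731082 0.17102638]
[[426.40941118 342.5880529 ]]
[[287.42659663 343.14744605]]
```

All three cameras agree that the middle is at about (-46, 178) mm. Now I descend behind it.

{"op": "carry_out", "data": {
  "rows": [0,0,0,0.95,0,-0.03,0,0,0,0,0.95,0,-0.03,0,0,0,0,0.95,0,-0.03,0,0,0,0,0.95,0,-0.03,0,0,0,0,0.95,0,-0.03,0]
}}

```text
t: 5.22
ee_pos: [0.6319, 0.2718, 0.056]
eef_rot: [1.358, 1.103, -1.371]
contact_force: [-0.2, 1.2, -0.4]
gripper_width: 0.497
```

{"op": "carry_out", "data": {
  "rows": [0,0,0,0.15,0,0,0,0,0,0,0.3,0,0,0,0,0,0,0.3,0,0,0,0,0,0,0.3,0,0,0]
}}

```text
t: 5.55
ee_pos: [0.6352, 0.2737, 0.0167]
eef_rot: [1.364, 1.101, -1.364]
contact_force: [0.3, -0.2, -0.3]
gripper_width: 0.5
```

```bash
python3 -c "
from h import *
show()
p=vision.read_camera('scene'); cv2.imwrite('pics/s1.png',p['img'])
p=plugs('top',.0254)"
```

```text
t 5.55 tcpC [-0.0465  0.2376] z 0.0167 yaw err -0.0009 down -1.0 F [ 0.3 -0.2 -0.3] w 0.5 q [0.41 0.62 0.12 1.07 0.   2.19]
top plug 71 [0.029  0.1744]
top plug 185 [-0.2469  0.015 ]
```

View pics/s1.png

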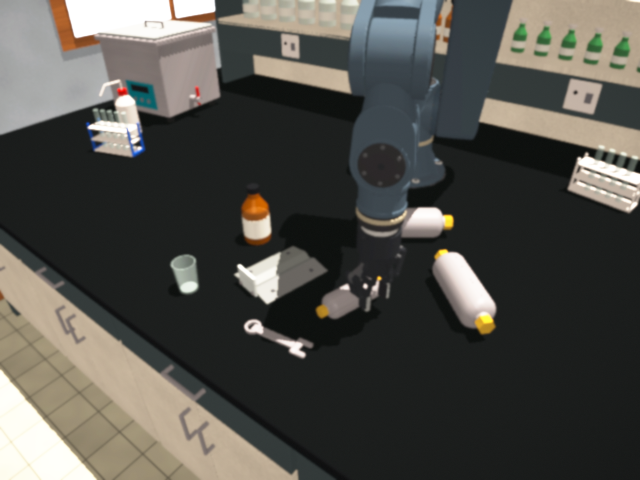

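The fingers are behind the cylinder and clear of it. I'll start a slow push at about 50 mm/s, with the tips 4 mm lower.

{"op": "carry_out", "data": {
  "rows": [0,0,0,0.03,0,0.03,0,0,0,0,0.03,0,0.06,0,0,0,0,0.03,0,0.09,0,0,0,0,0.03,0,0.12,0,0,0,0,0.03,0,0.15,0,0,0,0,0.03,0,0.18,0,0,0,0,0.03,0,0.21,0,0,0,0,0.03,0,0.24,0,0,0,0,0.03,0,0.27,0,0,0,0,0.03,0,0.3,0,0,0,0,0.03,0,0.33,0,0,0,0,0.03,0,0.36,0,0,0,0,0.03,0,0.39,0,0,0,0,0.03,0,0.42,0,0,0,0,0.03,0,0.44,0,0,0,0,0.03,0,0.46,0,0,0,0,0.03,0,0.48,0,0,0,0,0.03,0,0.49,0]
}}

```text
t: 7.15
ee_pos: [0.6197, 0.2078, 0.0187]
eef_rot: [1.371, 1.109, -1.353]
contact_force: [-23.1, 15.1, 63.6]
gripper_width: 0.497
```

```bash
python3 -c "
from h import *
show()
p=vision.read_camera('scene'); cv2.imwrite('pics/s2.png',p['img'][180:340,200:440].repeat(3,0).repeat(3,1))
p=plugs('top',.0254); cv2.imwrite('pics/t2.png',p['img'])"
```

```text
t 7.15 tcpC [-0.0478  0.1699] z 0.0187 yaw err 0.0032 down -0.9999 F [-23.1  15.1  63.6] w 0.5 q [ 0.32  0.55 -0.01  1.    0.01  2.1 ]
top plug 61 [0.0278 0.1513]
```

View pics/s2.png

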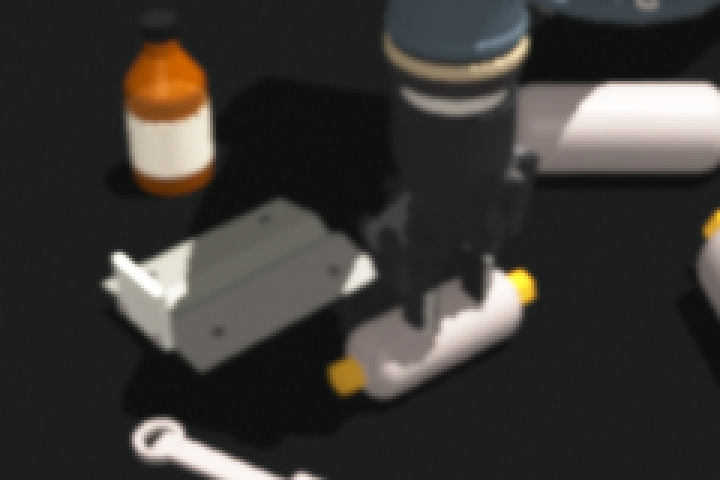

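View pics/t2.png

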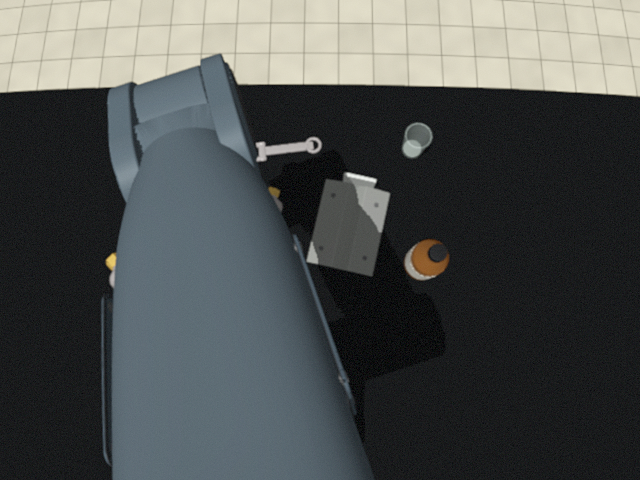

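The wrist force reads 64 N upward, so the tips are wedging on the cylinder rather than pushing it. I'll take one wrist look before backing off.

```bash
python3 -c "
from h import *
p=vision.read_camera('wrist'); cv2.imwrite('pics/w2.png',p['img'])
show()"
```

```text
t 7.3 tcpC [-0.0478  0.1697] z 0.0188 yaw err 0.003 down -0.9999 F [-23.6  12.9  62.2] w 0.5 q [ 0.32  0.55 -0.01  1.    0.01  2.1 ]
```

View pics/w2.png

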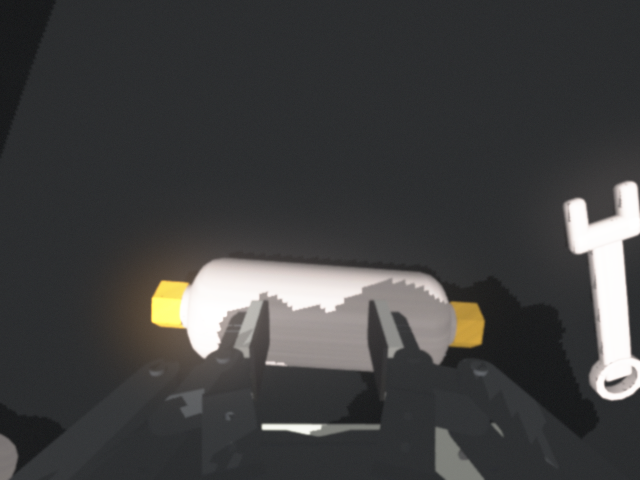

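```bash
python3 - <<'E'
from h import *
s=env.read_state(); p=vision.read_camera("wrist")
T=np.eye(4);T[:3,:3]=cv2.Rodrigues(s["eef_rot"])[0];T[:3,3]=s["ee_pos"];p["T"]=T@p["mount"]
for uv in [(170,304),(466,325)]: print(inC(atz(p,uv,.0254)))
# tool-frame projection of candidate tip points
q=dict(p);q["T"]=p["mount"]
for x in [0,-.01,-.02,-.03]:
  for z in [-.011,.011]:
    print(x,z,proj(q,[[x,.022,z],[x,-.022,z],[x,.035,z]]).round(0).tolist())
E
```

```text
[-0.12370529  0.16264044]
[0.0273705  0.15076053]
0 -0.011 [[364.0, 266.0], [277.0, 266.0], [390.0, 266.0]]
0 0.011 [[362.0, 305.0], [278.0, 305.0], [387.0, 305.0]]
-0.01 -0.011 [[367.0, 274.0], [274.0, 274.0], [394.0, 274.0]]
-0.01 0.011 [[365.0, 315.0], [276.0, 315.0], [391.0, 315.0]]
-0.02 -0.011 [[369.0, 283.0], [272.0, 283.0], [398.0, 283.0]]
-0.02 0.011 [[367.0, 326.0], [274.0, 326.0], [395.0, 326.0]]
-0.03 -0.011 [[372.0, 293.0], [269.0, 293.0], [403.0, 293.0]]
-0.03 0.011 [[370.0, 337.0], [271.0, 338.0], [399.0, 337.0]]
```

The finger tips at half open sit about 30 mm behind the TCP, which is higher than I assumed, so they rode up onto the cylinder's top. I'll lift off, back away and shut the jaws, then see where the tips are.

{"op": "carry_out", "data": {
  "rows": [0,0,0,-0.1,0,0,0,0,0,0,-0.3,0,-0.05,0,0,0,0,-0.3,0,-0.3,0,0,0,0,-0.3,0,-0.4,-1,0,0,0,-0.3,0,-0.4,-1,0,0,0,-0.3,0,-0.4,-1,0,0,0,-0.3,0,-0.4,-1,0,0,0,-0.3,0,-0.4,-1]
}}

```text
t: 8.02
ee_pos: [0.6319, 0.2602, 0.0554]
eef_rot: [1.363, 1.102, -1.365]
contact_force: [0.3, -0.1, 0.0]
gripper_width: -0.001
```

```bash
python3 - <<'E'
from h import *
show()
s=env.read_state(); p=vision.read_camera("wrist")
T=np.eye(4);T[:3,:3]=cv2.Rodrigues(s["eef_rot"])[0];T[:3,3]=s["ee_pos"];p["T"]=T@p["mount"]
q=dict(p);q["T"]=p["mount"]
for x in [0,-.01,-.02,-.03]:
    print(x,proj(q,[[x,.0,-.011],[x,0,.011]]).round(0).tolist())
cv2.imwrite('pics/w3.png',p['img'])
sc=vision.read_camera('scene'); cv2.imwrite('pics/s3.png',cv2.resize(sc['img'][200:340,240:440],None,fx=4,fy=4,interpolation=2))
print("TCP in crop",(proj(sc,s["ee_pos"])-[240,200])*4)
E
```

```text
t 8.02 tcpC [-0.0468  0.2237] z 0.0554 yaw err -0.0006 down -1.0 F [ 0.3 -0.1  0. ] w -0.0 q [ 0.39  0.58  0.15  1.14 -0.    2.17]
0 [[320.0, 266.0], [320.0, 305.0]]
-0.01 [[321.0, 274.0], [320.0, 315.0]]
-0.02 [[321.0, 283.0], [321.0, 326.0]]
-0.03 [[321.0, 293.0], [321.0, 338.0]]
TCP in crop [[517.09550329 381.98896798]]
```

View pics/w3.png

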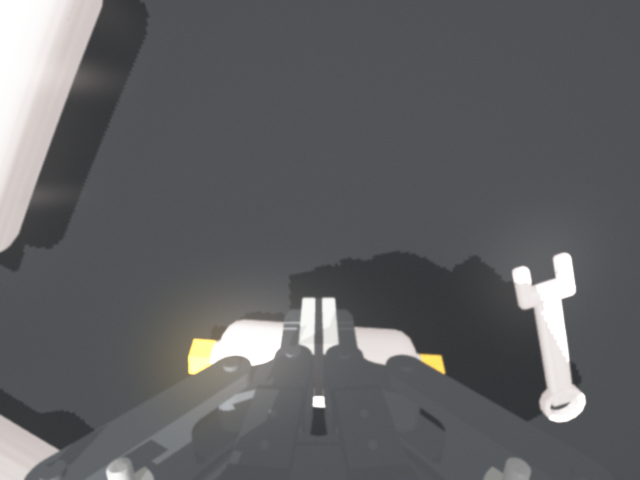

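View pics/s3.png

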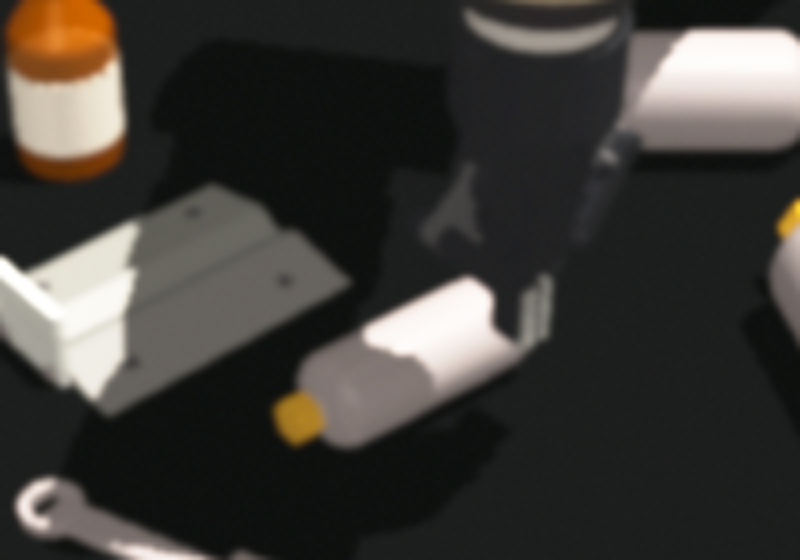

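```bash
python3 - <<'E'
from h import *
print(env.pinch_z)
s=env.read_state(); R=cv2.Rodrigues(s["eef_rot"])[0]
sc=vision.read_camera('scene')
for x in [0,-.01,-.02,-.03]:
    P=[s["ee_pos"]+R@np.array([x,y,z]) for y in(-.0145,.0145) for z in (-.011,0,.011)]
    print(x,((proj(sc,P)-[240,200])*4).round(0).tolist())
E
python3 - <<'E'
import cv2
im=cv2.imread('pics/w3.png'); cv2.imwrite('pics/w3c.png',cv2.resize(im[260:420,220:420],None,fx=4,fy=4,interpolation=2)[:600])
E
```

```text
0.0187
0 [[555.0, 380.0], [538.0, 369.0], [522.0, 357.0], [512.0, 407.0], [495.0, 396.0], [479.0, 384.0]]
-0.01 [[556.0, 364.0], [539.0, 353.0], [523.0, 342.0], [513.0, 391.0], [496.0, 380.0], [480.0, 368.0]]
-0.02 [[558.0, 348.0], [541.0, 337.0], [524.0, 326.0], [514.0, 375.0], [498.0, 363.0], [481.0, 352.0]]
-0.03 [[559.0, 332.0], [542.0, 320.0], [525.0, 309.0], [516.0, 359.0], [499.0, 347.0], [482.0, 335.0]]
```

View pics/w3c.png

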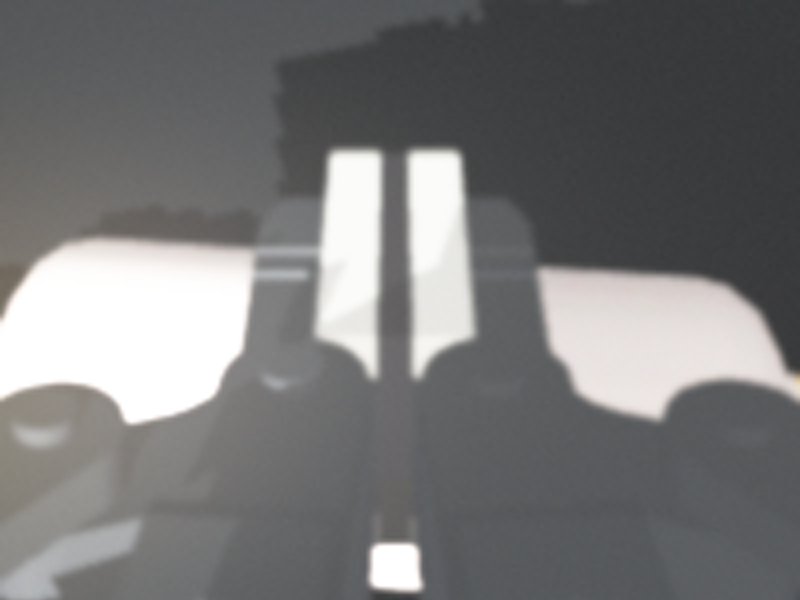

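```bash
python3 - <<'E'
from h import *
s=env.read_state(); p=vision.read_camera("wrist"); sc=vision.read_camera('scene')
R=cv2.Rodrigues(s["eef_rot"])[0]
T=np.eye(4);T[:3,:3]=R;T[:3,3]=s["ee_pos"];p["T"]=T@p["mount"]
o1,d1=ray(p,(319,297.5)); o2,d2=ray(sc,(374,285.5))
ab=np.linalg.lstsq(np.c_[d1,-d2],o2-o1,rcond=None)[0]
a,b=o1+d1*ab[0],o2+d2*ab[1]
print("gap",a-b,"tool frame",R.T@((a+b)/2-s["ee_pos"]), "world",(a+b)/2)
E
```

```text
gap [ 8.24532237e-06 -1.03341120e-04  5.03972165e-05] tool frame [-0.03032948 -0.00075741 -0.00908263] world [0.63349794 0.26946156 0.08600162]
```

Triangulating the shut tips puts them 30 mm behind the reported TCP, and two cameras agree to 0.1 mm. That also explains the wedging, so I trust it over the stated tip position. Tip height is therefore TCP z plus about 0.03. I'll reopen to half and descend, watching the force.

{"op": "carry_out", "data": {
  "rows": [0,0,0,0.1,0,0,0,0,0,0,0.2,0,0,0,0,0,0,0.3,0,0,0,0,0,0,0.34,0,0,0,0,0,0,0.34,0,0,0,0,0,0,0.34,0,0,0]
}}

```text
t: 8.77
ee_pos: [0.6324, 0.2612, 0.0049]
eef_rot: [1.363, 1.102, -1.364]
contact_force: [0.2, 0.0, -0.3]
gripper_width: 0.498
```

{"op": "carry_out", "data": {
  "rows": [0,0,0,0.05,0,0,0,0,0,0,0.1,0,0,0,0,0,0,0.1,0,0,0]
}}

```text
t: 9.02
ee_pos: [0.6318, 0.2611, -0.0115]
eef_rot: [1.362, 1.102, -1.364]
contact_force: [-0.1, 0.0, -0.8]
gripper_width: 0.499
```

```bash
python3 - <<'E'
from h import *
show()
s=env.read_state(); R=cv2.Rodrigues(s["eef_rot"])[0]
sc=vision.read_camera('scene'); cv2.imwrite('pics/s4.png',cv2.resize(sc['img'][200:340,240:440],None,fx=4,fy=4,interpolation=2))
w=vision.read_camera('wrist'); cv2.imwrite('pics/w4.png',w['img'])
for x in [0,-.02,-.03,-.04]:
    P=[s["ee_pos"]+R@np.array([x,y,-.009]) for y in(-.026,.026)]
    print(x,((proj(sc,P)-[240,200])*4).round(0).tolist())
E
```

```text
t 9.02 tcpC [-0.0472  0.2246] z -0.0115 yaw err 0.0002 down -1.0 F [-0.1  0.  -0.8] w 0.5 q [0.39 0.63 0.06 1.   0.   2.17]
0 [[561.0, 469.0], [487.0, 519.0]]
-0.02 [[563.0, 440.0], [489.0, 489.0]]
-0.03 [[565.0, 425.0], [490.0, 474.0]]
-0.04 [[566.0, 410.0], [491.0, 459.0]]
```

View pics/s4.png

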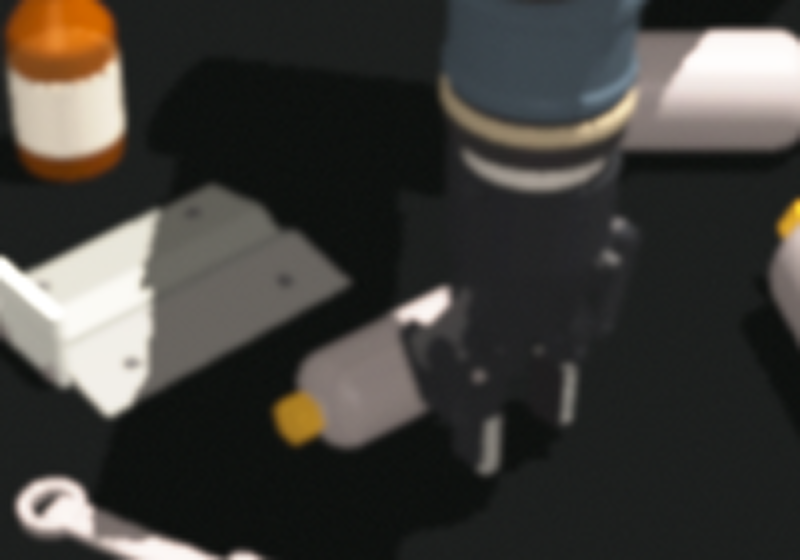

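View pics/w4.png

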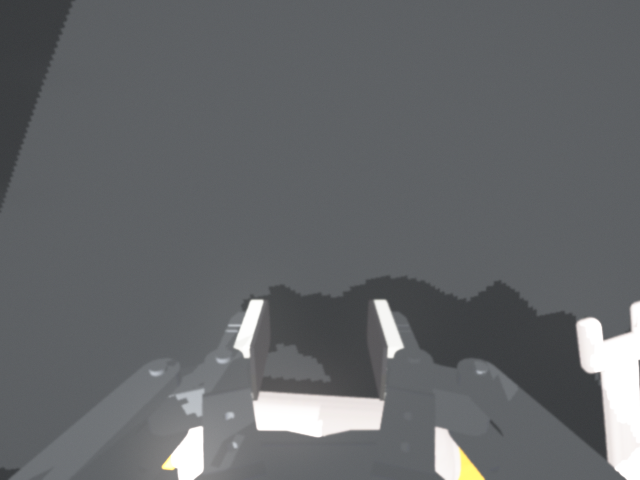

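There's no contact and the tips are at z≈0.019 m, as worked out. I'll go 5 mm lower and push again, 3.75 mm per row.

{"op": "carry_out", "data": {
  "rows": [0,0,0,0.035,0,0.03,0,0,0,0,0.035,0,0.06,0,0,0,0,0.035,0,0.09,0,0,0,0,0.035,0,0.12,0,0,0,0,0.035,0,0.15,0,0,0,0,0.035,0,0.18,0,0,0,0,0.035,0,0.2,0,0,0,0,0.035,0,0.22,0,0,0,0,0.035,0,0.24,0,0,0,0,0.035,0,0.26,0,0,0,0,0.035,0,0.28,0,0,0,0,0.035,0,0.3,0,0,0,0,0.035,0,0.32,0,0,0,0,0.035,0,0.34,0]
}}

```text
t: 10.28
ee_pos: [0.6216, 0.2112, -0.0155]
eef_rot: [1.363, 1.102, -1.363]
contact_force: [0.4, 0.4, 0.6]
gripper_width: 0.5
```

```bash
python3 - <<'E'
from h import *
show()
plugs('top',.0254)
sc=vision.read_camera('scene'); cv2.imwrite('pics/s5.png',cv2.resize(sc['img'][200:340,220:420],None,fx=4,fy=4,interpolation=2))
E
```

```text
t 10.28 tcpC [-0.0467  0.1737] z -0.0155 yaw err 0.0002 down -1.0 F [0.4 0.4 0.6] w 0.5 q [ 0.33  0.59 -0.03  0.95  0.    2.11]
top plug 67 [0.0255 0.13  ]
```

View pics/s5.png

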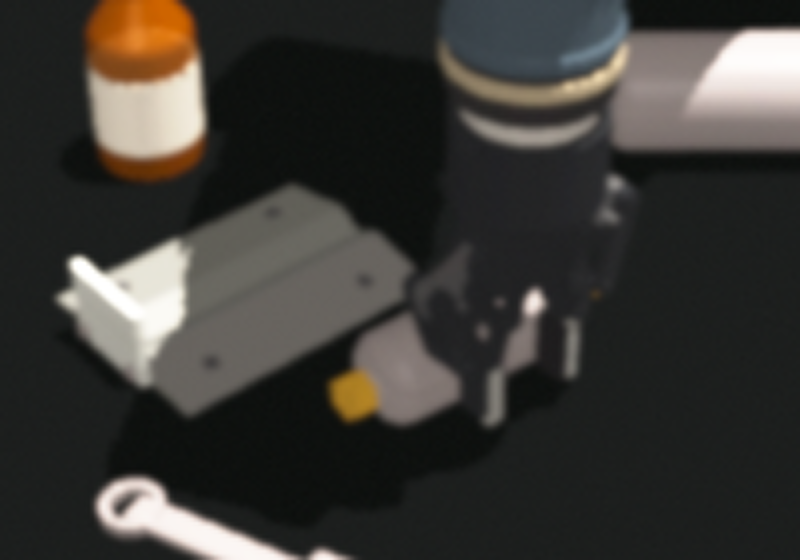

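It rolls now with very little force, and the near plug has gone from y=151 to 130 mm. I'll continue onto the ramp.

{"op": "carry_out", "data": {
  "rows": [0,0,0,0,0,0.025,0,0,0,0,0,0,0.05,0,0,0,0,0,0,0.075,0,0,0,0,0,0,0.1,0,0,0,0,0,0,0.125,0,0,0,0,0,0,0.15,0,0,0,0,0,0,0.175,0,0,0,0,0,0,0.2,0,0,0,0,0,0,0.225,0,0,0,0,0,0,0.25,0,0,0,0,0,0,0.275,0,0,0,0,0,0,0.3,0,0,0,0,0,0,0.325,0,0,0,0,0,0,0.35,0,0,0,0,0,0,0.375,0,0,0,0,0,0,0.4,0,0,0,0,0,0,0.42,0,0,0,0,0,0,0.44,0,0,0,0,0,0,0.46,0,0,0,0,0,0,0.48,0]
}}

```text
t: 12.05
ee_pos: [0.6067, 0.1412, -0.0154]
eef_rot: [1.364, 1.102, -1.363]
contact_force: [0.9, 3.1, 2.4]
gripper_width: 0.498
```

```bash
python3 - <<'E'
from h import *
show()
p=plugs('top',.0285); cv2.imwrite('pics/t6.png',cv2.resize(p['img'][160:320,200:400],None,fx=3.5,fy=3.5,interpolation=2))
sc=plugs('scene',.0285); cv2.imwrite('pics/s6.png',cv2.resize(sc['img'][200:340,220:420],None,fx=4,fy=4,interpolation=2))
E
```

```text
t 12.05 tcpC [-0.0465  0.1021] z -0.0154 yaw err 0.0003 down -1.0 F [0.9 3.1 2.4] w 0.5 q [ 0.23  0.54 -0.12  0.9   0.    2.01]
scene plug 109 [0.0202 0.0589]
```

View pics/s6.png

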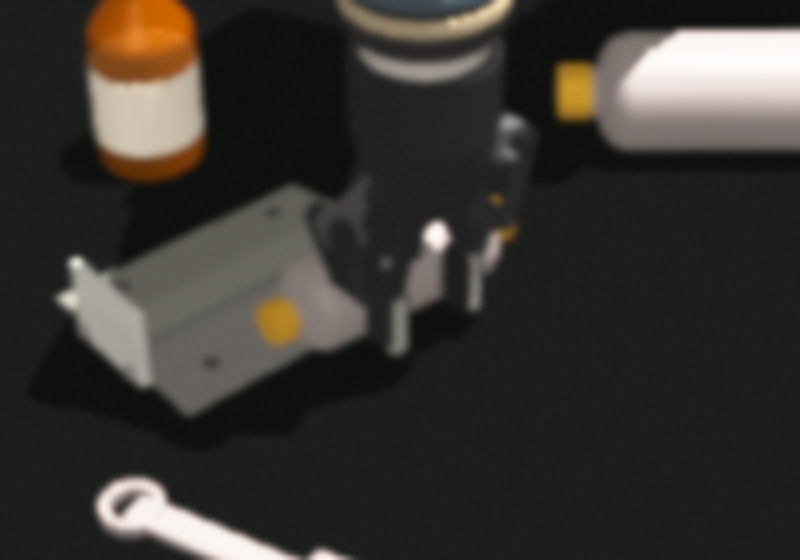

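View pics/t6.png

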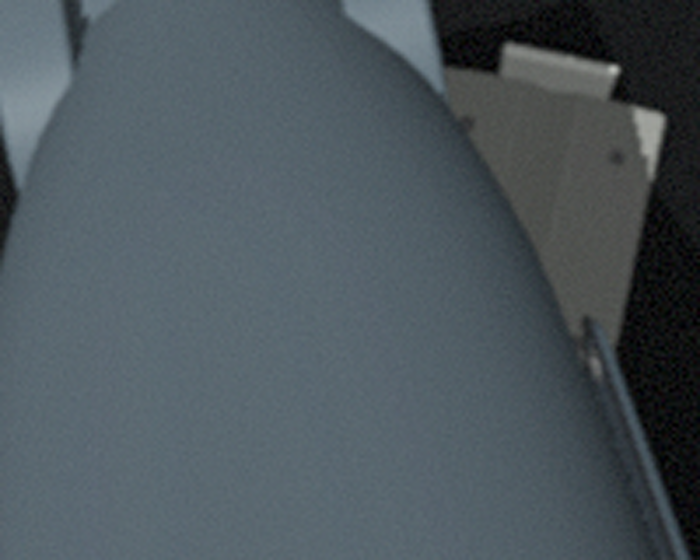

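It is on the ramp with about 3 N of force. Next I push slowly over the lip.

{"op": "carry_out", "data": {
  "rows": [0,0,0,0,0,0.02,0,0,0,0,0,0,0.04,0,0,0,0,0,0,0.06,0,0,0,0,0,0,0.08,0,0,0,0,0,0,0.1,0,0,0,0,0,0,0.12,0,0,0,0,0,0,0.14,0,0,0,0,0,0,0.16,0,0,0,0,0,0,0.18,0,0,0,0,0,0,0.2,0,0,0,0,0,0,0.22,0,0,0,0,0,0,0.24,0,0,0,0,0,0,0.26,0,0,0,0,0,0,0.28,0,0,0,0,0,0,0.29,0]
}}

```text
t: 13.4
ee_pos: [0.5972, 0.0979, -0.0156]
eef_rot: [1.363, 1.101, -1.364]
contact_force: [-1.1, 1.7, -0.0]
gripper_width: 0.501
```

```bash
python3 - <<'E'
from h import *
show()
sc=plugs('scene',.034); cv2.imwrite('pics/s7.png',cv2.resize(sc['img'][200:340,220:420],None,fx=4,fy=4,interpolation=2))
E
```

```text
t 13.4 tcpC [-0.0467  0.0578] z -0.0156 yaw err -0.0001 down -1.0 F [-1.1  1.7 -0. ] w 0.5 q [ 0.16  0.52 -0.17  0.88 -0.    1.95]
scene plug 124 [-0.2472  0.0102]
scene plug 107 [0.0159 0.013 ]
```

View pics/s7.png

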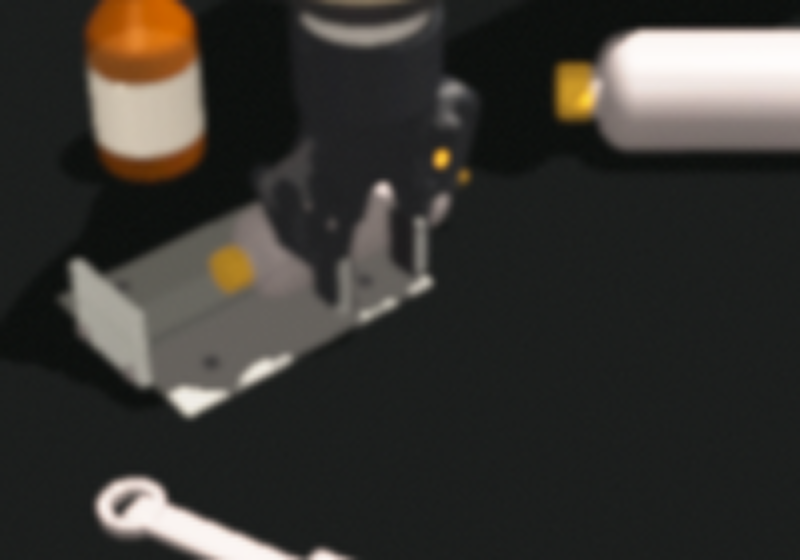

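{"op": "carry_out", "data": {
  "rows": [0,0,0,0,0,0.015,0,0,0,0,0,0,0.03,0,0,0,0,0,0,0.045,0,0,0,0,0,0,0.06,0,0,0,0,0,0,0.075,0,0,0,0,0,0,0.09,0,0,0,0,0,0,0.1,0,0,0,0,0,0,0.11,0,0,0,0,0,0,0.11,0,0,0,0,0,0,0.11,0]
}}

```text
t: 14.28
ee_pos: [0.594, 0.0823, -0.0155]
eef_rot: [1.363, 1.102, -1.363]
contact_force: [0.2, 0.3, 0.5]
gripper_width: 0.501
```

```bash
python3 - <<'E'
from h import *
show()
sc=plugs('scene',.031); cv2.imwrite('pics/s8.png',cv2.resize(sc['img'][200:340,220:420],None,fx=4,fy=4,interpolation=2))
E
```

```text
t 14.28 tcpC [-0.0466  0.0419] z -0.0155 yaw err 0.0 down -1.0 F [0.2 0.3 0.5] w 0.5 q [ 0.14  0.51 -0.19  0.87  0.    1.92]
scene plug 101 [ 0.0174 -0.0024]
```

View pics/s8.png

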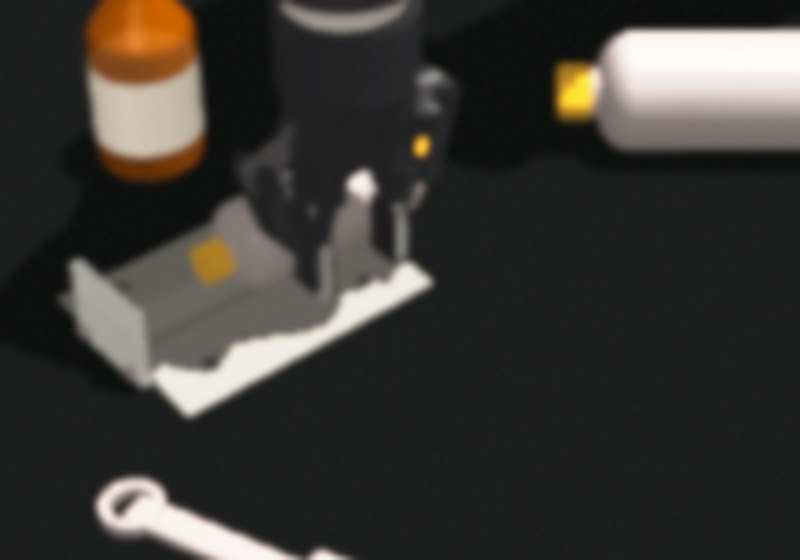

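The near plug now lies on the groove line. I'll back off and lift, then look.

{"op": "carry_out", "data": {
  "rows": [0,0,0,0,0,-0.1,0,0,0,0,0,0,-0.25,0,0,0,0,0,0,-0.3,0,0,0,0,-0.25,0,-0.3,0,0,0,0,-0.5,0,-0.3,0,0,0,0,-0.8,0,-0.3,0,0,0,0,-0.95,0,-0.3,0,0,0,0,-0.95,0,-0.3,0]
}}

```text
t: 15.0
ee_pos: [0.6066, 0.1276, 0.1335]
eef_rot: [1.369, 1.098, -1.354]
contact_force: [0.5, 1.2, 0.1]
gripper_width: 0.498
```

{"op": "carry_out", "data": {
  "rows": [-1,0,0,0,-0.95,0.58,-1,-1,0,0,0,-0.95,0.58,-1,-1,0,0,0,-0.95,0.58,-1,-1,0,0,0,-0.95,0.58,-1,-1,0,0,0,-0.95,0.58,-1,-1,0,0,0,-0.95,0.58,-1,-1,0,0,0,-0.95,0.58,-1,-1,0,0,0,-0.95,0.58,-1,-1,0,0,0,-0.95,0.58,-1,-1,0,0,0,-0.95,0.58,-1,-1,0,0,0,-0.95,0.58,-1,-1,0,0,0,-0.95,0.58,-1,-1,0,0,0,-0.95,0.58,-1,-1,0,0,0,-0.95,0.58,-1,-1,0,0,0,-0.95,0.58,-1]
}}

```text
t: 16.25
ee_pos: [0.4457, 0.0715, 0.1268]
eef_rot: [0.168, 1.565, -0.168]
contact_force: [0.4, -0.4, 0.4]
gripper_width: -0.001
```

```bash
python3 - <<'E'
from h import *
show()
p=plugs('top',.0308); cv2.imwrite('pics/t9.png',cv2.resize(p['img'][160:320,250:450],None,fx=3.5,fy=3.5,interpolation=2))
sc=plugs('scene',.0308); cv2.imwrite('pics/s9.png',cv2.resize(sc['img'][180:340,220:420],None,fx=3.5,fy=3.5,interpolation=2))
E
```

```text
t 16.25 tcpC [-1.893e-01  1.000e-04] z 0.1268 yaw err 1.5689 down -1.0 F [ 0.4 -0.4  0.4] w -0.0 q [ 0.16  0.15 -0.32  1.09  0.    0.37]
top plug 81 [ 0.0183 -0.0007]
scene plug 44 [-0.1351 -0.0009]
scene plug 98 [ 0.0165 -0.0022]
```

View pics/t9.png

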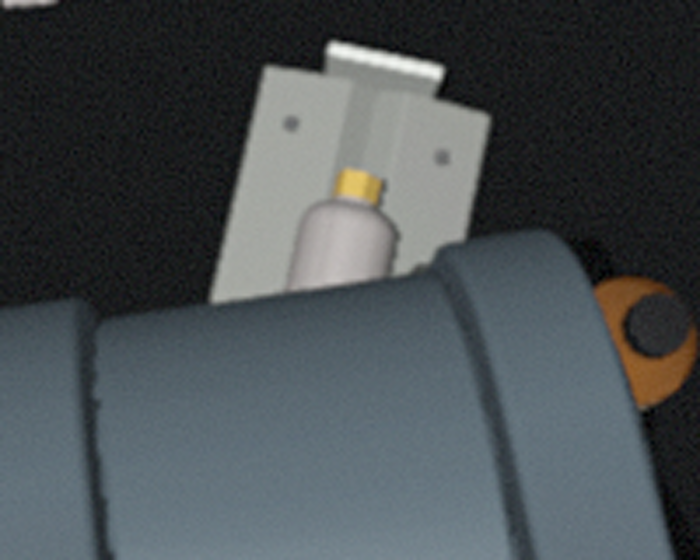

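View pics/s9.png

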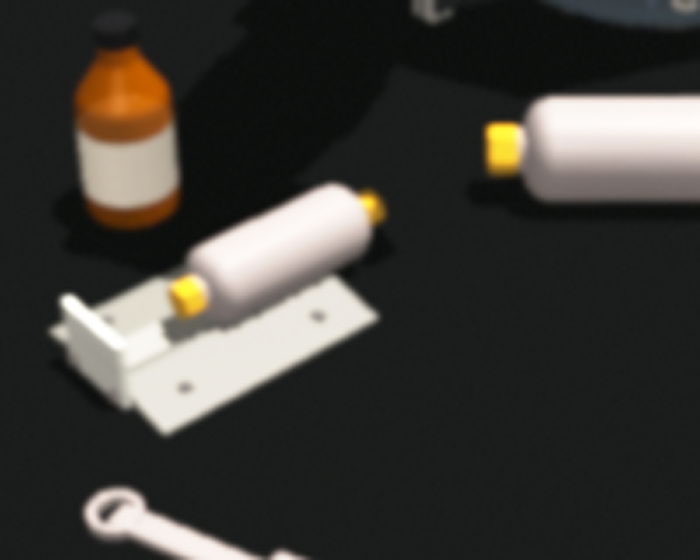

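The cylinder is seated in the groove, with y about -1 mm, skew about 0.01 rad and mid-length about 58 mm short of home. I'll descend behind its near end, with the tips aimed at about 22 mm height.

{"op": "carry_out", "data": {
  "rows": [0,0,0,0,0,0.09,-1,0,0,0,0.2,0,0.09,-1,0,0,0,0.45,0,0.09,-1,0,0,0,0.7,0,0.09,-1,0,0,0,0.9,0,0.09,-1,0,0,0,0.9,0,0.09,-1,0,0,0,0.9,0,0.09,-1]
}}

```text
t: 16.93
ee_pos: [0.4578, 0.0683, -0.0086]
eef_rot: [0.166, 1.568, -0.168]
contact_force: [1.1, 0.5, 0.0]
gripper_width: 0.002
```

```bash
python3 - <<'E'
from h import *
show()
sc=plugs('scene',.0308); cv2.imwrite('pics/s10.png',cv2.resize(sc['img'][170:330,240:440],None,fx=3.5,fy=3.5,interpolation=2))
E
```

```text
t 16.93 tcpC [-0.1768 -0.0005] z -0.0086 yaw err 1.5699 down -1.0 F [1.1 0.5 0. ] w 0.0 q [ 0.15  0.31 -0.51  0.75  0.    0.36]
scene plug 45 [-0.1347 -0.0002]
scene plug 91 [ 0.0171 -0.0011]
```

View pics/s10.png

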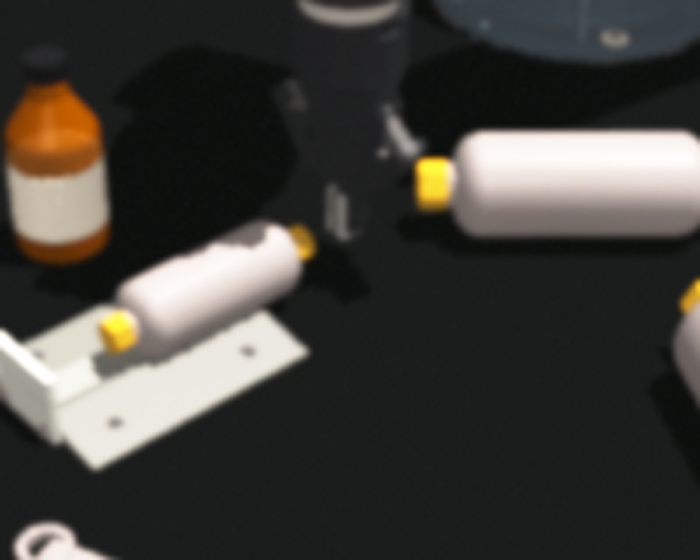

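{"op": "carry_out", "data": {
  "rows": [0,0,0,0,0,0.03,-1,0,0,0,0,0,0.06,-1,0,0,0,0,0,0.09,-1,0,0,0,0,0,0.12,-1,0,0,0,0,0,0.15,-1,0,0,0,0,0,0.18,-1,0,0,0,0,0,0.2,-1,0,0,0,0,0,0.22,-1,0,0,0,0,0,0.24,-1,0,0,0,0,0,0.26,-1,0,0,0,0,0,0.28,-1,0,0,0,0,0,0.3,-1,0,0,0,0,0,0.32,-1,0,0,0,0,0,0.34,-1,0,0,0,0,0,0.36,-1,0,0,0,0,0,0.38,-1,0,0,0,0,0,0.4,-1,0,0,0,0,0,0.42,-1,0,0,0,0,0,0.44,-1,0,0,0,0,0,0.45,-1]
}}

```text
t: 18.65
ee_pos: [0.5256, 0.0542, -0.008]
eef_rot: [0.166, 1.564, -0.166]
contact_force: [-1.3, -0.0, -1.0]
gripper_width: -0.0
```

```bash
python3 - <<'E'
from h import *
show()
plugs('top',.0308)
sc=plugs('scene',.0308); cv2.imwrite('pics/s11.png',cv2.resize(sc['img'][170:330,220:420],None,fx=3.5,fy=3.5,interpolation=2))
E
```

```text
t 18.65 tcpC [-0.1076 -0.    ] z -0.008 yaw err 1.5709 down -1.0 F [-1.3 -0.  -1. ] w -0.0 q [ 0.1   0.4  -0.36  0.81  0.    0.31]
scene plug 52 [-0.0953 -0.0025]
scene plug 100 [ 0.0562 -0.0036]
```

View pics/s11.png

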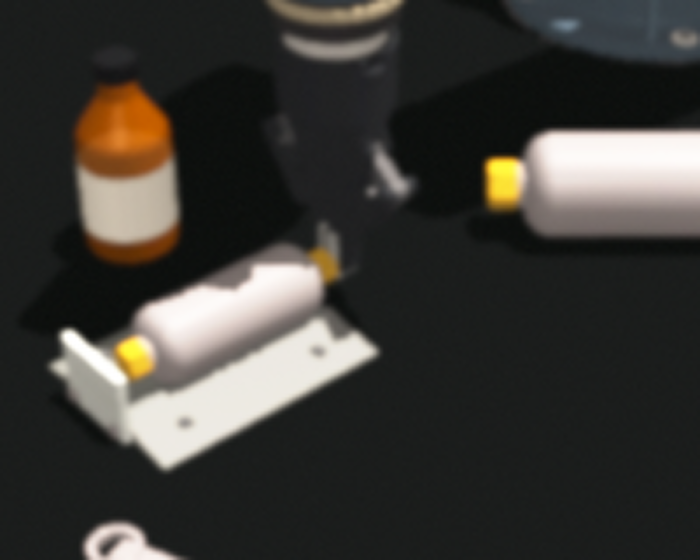

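About 19 mm remains. I'll finish slowly and check the force.

{"op": "carry_out", "data": {
  "rows": [0,0,0,0,0,0.015,-1,0,0,0,0,0,0.03,-1,0,0,0,0,0,0.045,-1,0,0,0,0,0,0.06,-1,0,0,0,0,0,0.07,-1,0,0,0,0,0,0.08,-1,0,0,0,0,0,0.09,-1,0,0,0,0,0,0.1,-1,0,0,0,0,0,0.11,-1,0,0,0,0,0,0.12,-1,0,0,0,0,0,0.12,-1]
}}

```text
t: 19.67
ee_pos: [0.5421, 0.0505, -0.0082]
eef_rot: [0.166, 1.566, -0.166]
contact_force: [-5.8, 2.0, 3.0]
gripper_width: 0.0
```

```bash
python3 - <<'E'
from h import *
show()
sc=plugs('scene',.0308)
E
```

```text
t 19.67 tcpC [-0.0907 -0.0001] z -0.0082 yaw err 1.571 down -1.0 F [-5.8  2.   3. ] w 0.0 q [ 0.09  0.43 -0.32  0.83  0.    0.3 ]
scene plug 55 [-0.0785 -0.0028]
```

{"op": "carry_out", "data": {
  "rows": [0,0,0,0,0,0.007,-1,0,0,0,0,0,0.013,-1,0,0,0,0,0,0.013,-1,0,0,0,0,0,0.013,-1]
}}

```text
t: 20.05
ee_pos: [0.542, 0.0504, -0.0084]
eef_rot: [0.166, 1.569, -0.165]
contact_force: [-10.6, 2.4, 6.6]
gripper_width: -0.003
```

```bash
python3 - <<'E'
from h import *
show()
plugs('top',.0308)
sc=plugs('scene',.0308)
cv2.imwrite('pics/s12.png',cv2.resize(sc['img'][220:320,220:340],None,fx=6,fy=6,interpolation=2))
E
```

```text
t 20.05 tcpC [-0.0907 -0.0002] z -0.0084 yaw err 1.5714 down -1.0 F [-10.6   2.4   6.6] w -0.0 q [ 0.09  0.43 -0.32  0.83  0.    0.3 ]
scene plug 55 [-0.0785 -0.0028]
```

View pics/s12.png

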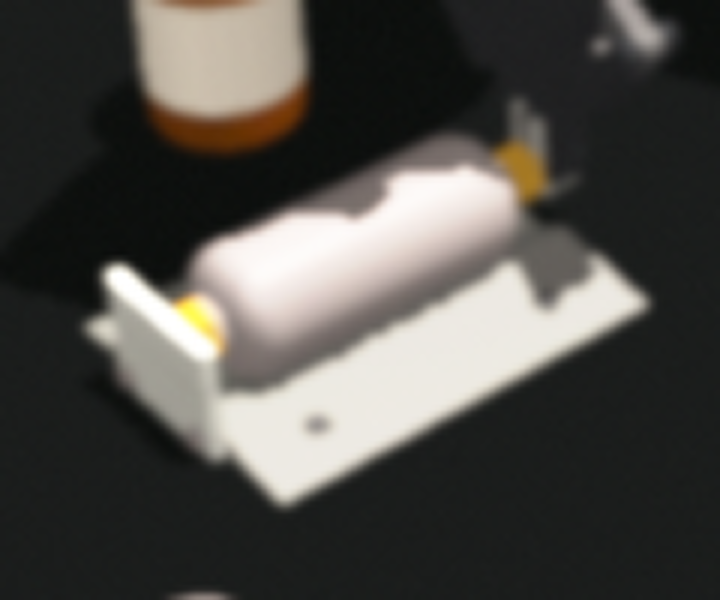

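The tool stopped at the same place while the force rose from 6 to 11 N, and the picture shows the plug at (200,320) against the plate, so it is home. I'll back straight off and rise, then verify.

{"op": "carry_out", "data": {
  "rows": [0,0,0,0,0,-0.05,-1,0,0,0,0,0,-0.2,-1,0,0,0,0,0,-0.4,-1,0,0,0,-0.3,0,-0.5,-1,0,0,0,-0.6,0,-0.5,-1,0,0,0,-0.9,0,-0.5,-1,0,0,0,-1,0,-0.5,-1,0,0,0,-1,0,-0.5,-1]
}}

```text
t: 20.82
ee_pos: [0.4751, 0.0663, 0.1481]
eef_rot: [0.168, 1.553, -0.164]
contact_force: [0.7, -0.8, -0.6]
gripper_width: 0.002
```

{"op": "carry_out", "data": {
  "rows": [0,0,0,-0.2,0,-1,-1,0,0,0,-0.2,0,-1,-1,0,0,0,-0.2,0,-1,-1,0,0,0,-0.2,0,-1,-1,0,0,0,-0.2,0,-1,-1,0,0,0,-0.2,0,-1,-1]
}}

```text
t: 21.32
ee_pos: [0.3246, 0.0976, 0.1726]
eef_rot: [0.166, 1.561, -0.164]
contact_force: [0.7, 0.6, 0.1]
gripper_width: -0.002
```

```bash
python3 - <<'E'
from h import *
show()
p=plugs('top',.0308); cv2.imwrite('pics/t13.png',cv2.resize(p['img'][110:290,240:460],None,fx=3.5,fy=3.3,interpolation=2))
sc=plugs('scene',.0308)
cv2.imwrite('pics/s13.png',cv2.resize(sc['img'][220:320,220:340],None,fx=6,fy=6,interpolation=2))
for n,pp in(("top",p),("scene",sc)):
  for l in("bottle","beaker","spanner"):
    r=spotter.spot_point(pp,l)
    if r: print(n,l,r[0]["at"],r[0]["confidence"], atz(pp,(r[0]["at"][1]*640,r[0]["at"][0]*480),0).round(3))
E
```

```text
t 21.32 tcpC [-3.132e-01  3.000e-04] z 0.1726 yaw err 1.5724 down -1.0 F [0.7 0.6 0.1] w -0.0 q [ 0.29 -0.07 -0.44  1.2  -0.    0.5 ]
top plug 74 [ 0.0757 -0.0008]
top plug 95 [-0.0732  0.0003]
top plug 212 [-0.2453  0.0155]
scene plug 70 [-0.0798 -0.0035]
top bottle [0.546, 0.6589] 0.59 [ 0.561 -0.107  0.   ]
top beaker [0.3094, 0.6375] 0.89 [ 0.786 -0.085  0.   ]
top spanner [0.304, 0.4448] 0.89 [0.789 0.157 0.   ]
scene beaker [0.6085, 0.2961] 0.77 [ 0.795 -0.082  0.   ]
scene spanner [0.7121, 0.4298] 0.9 [0.791 0.158 0.   ]
```

View pics/t13.png

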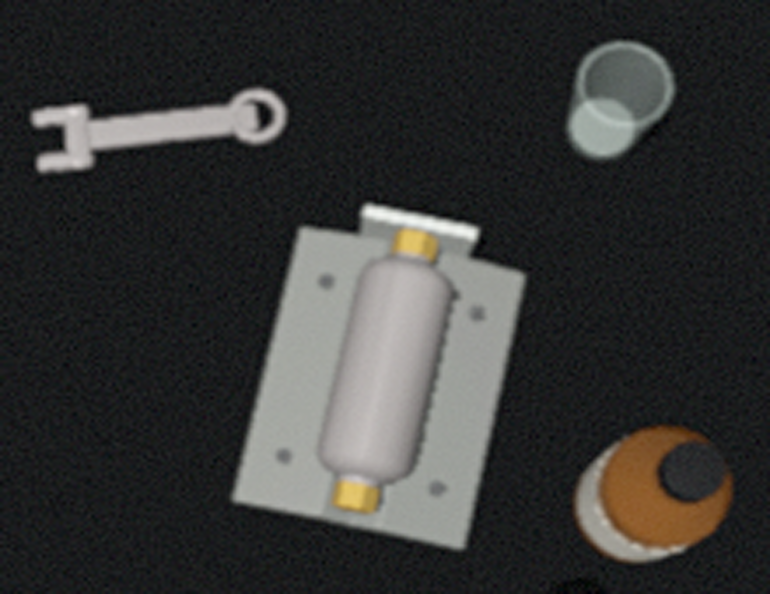

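View pics/s13.png

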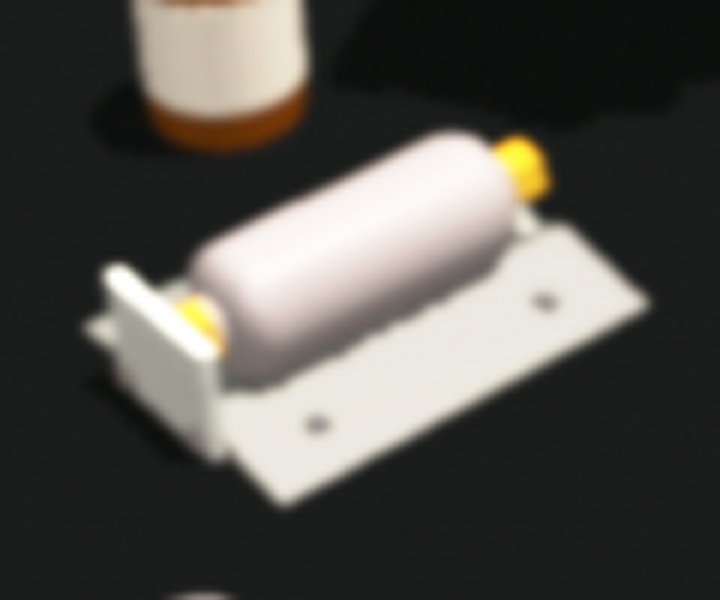

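```bash
python3 -c "
from h import *
print(env.sign_off())"
```

```text
the job is handed in; nothing more can be done
None
```

I rolled the smallest cylinder along the bench, up the ramp and into the V-groove with the fingertips. I then pushed it along the groove to the stop plate, backed the arm clear and handed the job in at about 21 s.

**Final position:** in the top view the cylinder's middle is about (+1, 0) mm from home in the cradle frame, with a skew of about 0.007 rad. At the stop, the tool held its place while the force rose from 6 to 11 N, and both pictures show the plug against the plate.

**Other objects:** the bottle, beaker and spanner read within about 7 mm of their first measured positions, roughly the detector's scatter, and I saw no sign of them moving. The robot touches nothing.

**What went wrong or disagreed:**
- **First push:** the fingers rode up onto the top of the cylinder and the wrist force reached about 64 N. I stopped and backed off. Triangulation showed the real fingertips about 30 mm behind the stated TCP, and I corrected for that afterwards.
- **Scene camera:** it reads the near plug about 3 mm to -y of the top view. I put this down to the plug being partly hidden and to calibration.
- **Rolling:** I could not see the turning directly. I infer it from the low pushing force of about 0.6 N on the bench, over more than 90 mm of travel, which is about 3.5 rad.

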